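Start the last self-tapping lid screw with a nut driver

TASK

Start the last lid screw of the grey power-supply case: lift the blue-handled nut driver out of the tool stand, set its socket fully down over the hex head of the one screw that still stands proud, and keep pushing firmly straight down while you turn it clockwise one full turn, so that the screw cuts its first thread and stays square to the lid. Push hard enough for it to bite but never so hard that the plastic boss would crack. Then let go and leave the nut driver standing upright on the screw; touch the case and the screw with the nut driver only, and leave the battery, the jar and the small transformer where they are.

Things in the scene. Friction and masses are not known exactly. Their poses are not given: they have to be found in the camera images.
- nut_spinner: Loose nut driver, 115 mm long, about 75 g, upright in the stand, socket down. Origin: centre of the socket's open end, z up along the shaft. Round dark-blue handle, 24 mm diameter, 60 to 115 mm above the origin (grasp it there); neck of 18 mm at 45 to 60 mm, then an 8 mm shaft; bright socket, 17 mm diameter, at 0 to 18 mm.
- socket_mouth (a point): Same point as the nut driver's origin. The hex bore here is 10.8 mm across flats and 8.5 mm deep, with a 1 mm funnel at the mouth; at yaw 0 two of its flats face +x and -x. Fully down on the screw, this point is 5.5 mm below point screw_head.
- tool_stand: Fixed wooden block 56 (x) x 164 (y) x 36 (z) mm, origin at the centre of its underside. The nut driver stands in a 23 mm hole at x = 0, y = +58 mm, 20 mm deep (floor 16 mm above the underside). Two small screwdrivers (yellow, black), fixed in it, stand at y = -30 and -64 mm, 147 mm high.
- enclosure: Grey plastic case with lid, 110 (x) x 150 (y) mm, lid face 46 mm above the bench, fixed in place on rubber feet: pushed down firmly it sinks by about 1 mm and springs back. Origin at the centre of its foot, on the bench. Three corner screws are home (heads 7 mm above the lid); the screw to start stands at x = -42, y = -60 mm.
- pilot_hole (a point): Point on the lid's face at the axis of the screw to be started, z up. It sinks with the case when that is pushed down on its rubber feet.
- screw: Loose yellowish self-tapping screw, hex washer head, standing upright in its hole, 18 mm deep in the boss; it can lean by about 3 degrees in it. Origin: centre of the flange's underside, 13 mm above the lid, z up. Flange 16 mm diameter, 1.5 mm thick; hex 10 mm across flats, 5.5 mm tall; at yaw 0 two flats face +x and -x.
- screw_head (a point): Centre of the top of the hex head, 20 mm above the lid at the start. Turned clockwise (seen from above) the screw cuts its thread and goes in 2.5 mm a turn, but only while pushed down with more than about 14 N (16 to 24 N is right); with less it just spins, and a push without turning does nothing. The boss cracks above 32 N.
- battery: Bystander: 9 V block battery standing upright, 18 x 26 x 49 mm, loose. Origin at the centre underneath.
- yellow_jar: Bystander: small jar with yellow screw lid, 34 mm diameter, 43 mm tall, loose. Origin at the centre underneath.
- transformer: Bystander: small transformer with a laminated iron core and a yellow coil, 52 x 42 x 36 mm, loose. Origin at the centre underneath.

How it is judged:
By the outcome, as a careful person would: the job done as asked, in the order asked, and still so for the second after the job is handed in, with the robot touching nothing.
It also fails if it takes over 70 s, if anything falls off the work surface, if the arm or the gripper's body presses on something with over 40 N, if the wrist force passes 120 N, or if a joint passes its speed limit or range.

ROBOT

A 6-joint arm with a two-finger parallel gripper is mounted at the origin on a cart in front of the work surface, level with it; the furniture and walls round the work are solid. World frame = base frame: x ahead of the robot, y to its left, z up, the work surface at z = 0. Lengths are in m, angles in rad, forces in N, time in s.
With the tool pointing down it reaches from about 0.325 to 0.9 m from the base axis. Payload 6.1 kg.
Tool frame: the origin (TCP) lies midway between the tips of the shut fingers; the grasp point (between the pads) lies 19 mm behind it; z points along the fingers, y is the line along which they close (so a half turn about z gives the same grasp; the last joint's range is limited). The gripper opens to 85 mm and grips with 20 to 120 N. Pads are 22 mm wide; open, the fingers measure 114 mm over their backs; the gripper's body (76 mm by 85 mm) begins 54 mm behind the grasp point. The pads swing forward as they close: fully open they stand 13 mm farther back than shut.
Start: joints at [1.166, 0.22, 1.526, -0, 1.395, -0.126], TCP at [0.172, 0.601, 0.203] pointing down, gripper open.
Joint ranges: [-2.98, 2.98], [-0.91, 2.08], [0.09, 2.57], [-1.24, 4.39], [0.2, 2.65], [-2.68, 2.68]. Speed limits (rad/s): [2.57, 2.57, 3.01, 3.14, 3.14, 3.14].

INTERFACE

Orientations are given as [roll, pitch, yaw] about the fixed x, y, z axes, in that order (R = Rz(yaw) Ry(pitch) Rx(roll)).
In Python, from plant import movep, move_l, set_joints, gripper_to, hold, inverse_kinematics, observe, get_image, get_calibration, Unreachable, job_done gives the robot as it stands. Calls block until the motion is done:
- movep(position, orientation): joint-space move of the TCP to a pose.
- move_l(position, feed=0.15, rotation=None, max_force=None): straight line of the TCP; rotation=None keeps the orientation; feed is the mean speed in m/s. With max_force (N) it stops when the force on the tool has changed by that much, and returns True; else False.
- set_joints(angles): joint-space move.
- gripper_to(opening, f_grip=None): finger opening in m; f_grip is the grip in N (None keeps the last); returns when the fingers have stopped.
- hold(seconds).
- inverse_kinematics(position, orientation): joint angles nearest the present ones, or None.
- observe(): the state.
- get_image(name): name is "scene" or "top"; returns (picture, depth): 480x640x3 uint8, red, green, blue; 480x640 float32, m along the optical axis (not along the pixel's ray), 0 where there is no reading.
- get_calibration(name): a dict with "intrinsics" (3x3 intrinsics, pixels), "dist_coeffs" ([k1, k2, p1, p2, k3] as OpenCV has them; the pictures are not rectified), "world_from_camera" (4x4, takes a point from camera to world coordinates). Camera axes: x right, y down, z forward; pixel columns grow to the right and rows downward; lengths in m; the calibration is good to about 2 mm. A picture is of the moment at which its call begins. get_calibration takes no time and is no camera call.
A pose or a line that the arm cannot do raises Unreachable and nothing moves.
- job_done(): hands the job in; it is judged then, once.
The state is a dict: "time_s": time; "q": joint angles; "joint_velocities": joint speeds; "joint_torque": joint torques, N m; "eef_pos": TCP position; "tcp_rot": TCP orientation; "ft_force": force on the tool from outside, world axes, zero at the start; "torque": the same for the moment, N m; "opening": finger opening in m; "grasp_force": force on a finger pad.
Only numpy, scipy, OpenCV 4.12 (cv2) and the standard library are available. Lean on these libraries where they do the work, as an engineer would, in place of code of your own. Each camera call takes 0.05 s, during which the arm holds its last target. There are 200 camera calls.

## Working session

There is one attempt and no reset: what is moved stays moved. The work goes in short steps, each a Python script; the robot and the scene stay as the last script left them, time stands still between calls to the robot, and variables do not carry over. Pictures are saved under pics/ and viewed, at most 10 in all, crops included, and the job is handed in when it is done.

```bash
ls; mkdir -p pics; python3 - <<'E'
from plant import *
import cv2,numpy as np
for n in("scene","top"):
    im,d=get_image(n); np.savez(f"pics/{n}0.npz",im=im,d=d); cv2.imwrite(f"pics/{n}0.png",im[:,:,::-1])
    c=get_calibration(n); print(n,c)
print(observe())
E
```

```text
pics
scene {'intrinsics': array([[530.1668123 ,   0.        , 315.78671865],
       [  0.        , 530.1668123 , 237.0623157 ],
       [  0.        ,   0.        ,   1.        ]]), 'dist_coeffs': array([-0.00150662,  0.        ,  0.        ,  0.        ,  0.        ]), 'world_from_camera': array([[-0.75206638, -0.43426262,  0.49579444,  0.12267187],
       [-0.65881548,  0.47371589, -0.58442743,  0.35560172],
       [ 0.01892929, -0.76616528, -0.64236473,  0.63553302],
       [ 0.        ,  0.        ,  0.        ,  1.        ]])}
top {'intrinsics': array([[609.74383961,   0.        , 314.35643528],
       [  0.        , 609.74383961, 235.94357198],
       [  0.        ,   0.        ,   1.        ]]), 'dist_coeffs': array([-0.19846725,  0.        ,  0.        ,  0.        ,  0.        ]), 'world_from_camera': array([[-2.29313980e-02, -9.96948564e-01,  7.46170991e-02,
         4.62183391e-01],
       [-9.99736831e-01,  2.28191107e-02, -2.35714826e-03,
        -1.37530853e-01],
       [ 6.47259731e-04, -7.46515149e-02, -9.97209473e-01,
         1.25636930e+00],
       [ 0.00000000e+00,  0.00000000e+00,  0.00000000e+00,
         1.00000000e+00]])}
{'time_s': 0.1, 'q': array([ 1.16589432e+00,  2.21160774e-01,  1.52752248e+00, -1.00802148e-05,
        1.39467968e+00, -1.26105015e-01]), 'joint_velocities': array([-0.00072397, -0.00060977, -0.00224368,  0.00138757,  0.0030202 ,
       -0.00033233]), 'joint_torque': array([ 2.51125835e-03, -4.98247039e+01, -3.90543973e+01, -9.40986638e-05,
        5.75747996e-03,  1.29924129e-05]), 'eef_pos': array([0.17177123, 0.6003076 , 0.20178666]), 'tcp_rot': array([-3.13983518e+00, -2.12807872e-04,  2.86279725e+00]), 'ft_force': array([ 0.92876814, -0.53710114,  0.37953256]), 'torque': array([-0.0233727 ,  0.0278226 , -0.02829744]), 'grasp_force': 0.0, 'opening': 0.08542502606602793}
```

View pics/scene0.png

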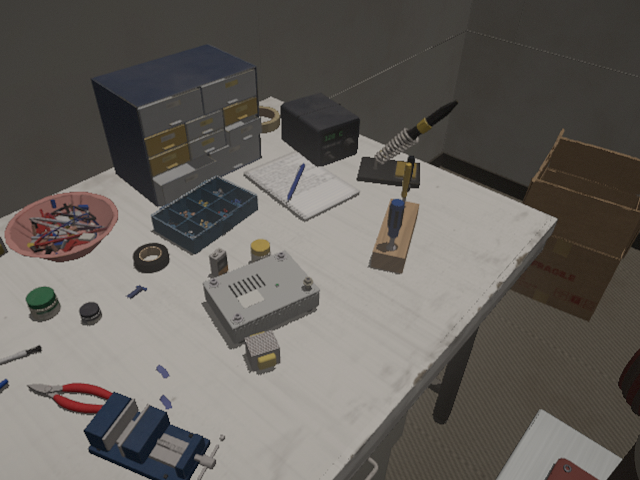

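View pics/top0.png

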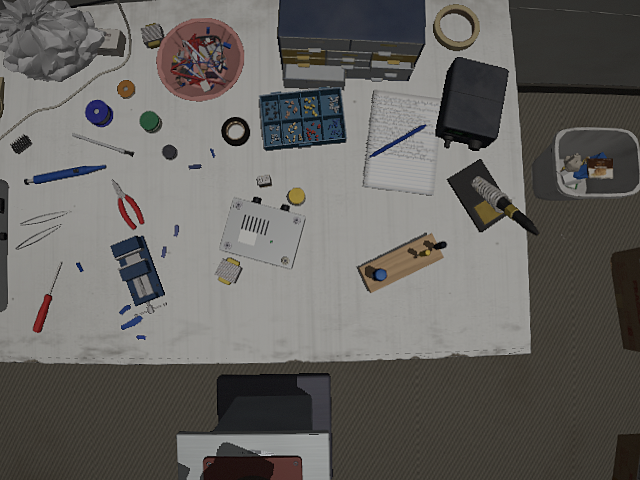

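The scene view shows the case around (262,292) with the proud screw near (308,283), and the nut driver near (396,215). In the top view they are at about (285,261) and (379,274). Next I'll zoom in on both.

```bash
cat > h.py <<'E'
import numpy as np,cv2
from plant import *
def ray(n,uv):
    c=get_calibration(n); T=c["world_from_camera"]
    p=cv2.undistortPoints(np.array(uv,float).reshape(-1,1,2),c["intrinsics"],c["dist_coeffs"]).reshape(-1,2)
    return T[:3,3],np.c_[p,np.ones(len(p))]@T[:3,:3].T
def onz(n,uv,z):
    o,d=ray(n,uv); return o+d*((z-o[2])/d[:,2:])
def tri(uva,uvb):
    (o1,d1),(o2,d2)=ray("scene",[uva]),ray("top",[uvb]); d1,d2=d1[0],d2[0]
    s=np.linalg.lstsq(np.c_[d1,-d2],o2-o1,rcond=None)[0]
    a,b=o1+s[0]*d1,o2+s[1]*d2; return (a+b)/2,np.linalg.norm(a-b)
def proj(n,P):
    c=get_calibration(n);T=np.linalg.inv(c["world_from_camera"])
    return cv2.projectPoints(np.array(P,float).reshape(-1,1,3),cv2.Rodrigues(T[:3,:3])[0],T[:3,3],c["intrinsics"],c["dist_coeffs"])[0].reshape(-1,2)
E
python3 - <<'E'
import cv2,numpy as np
s=cv2.imread("pics/scene0.png");t=cv2.imread("pics/top0.png")
def crop(i,u,v,w,h,k): return cv2.resize(i[v:v+h,u:u+w],None,fx=k,fy=k,interpolation=cv2.INTER_CUBIC)
A=crop(t,210,190,100,75,4);B=crop(t,350,225,100,75,4);C=crop(s,200,245,130,97,3.0769);D=crop(s,365,150,80,125,2.4)
o=np.zeros((600,800,3),np.uint8);o[:300,:400]=A;o[:300,400:]=B;o[300:300+C.shape[0],:C.shape[1]]=C[:300];o[300:600,400:400+D.shape[1]]=D[:300]
cv2.imwrite("pics/z.png",o)
E
```

```text
(no output)
```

View pics/z.png

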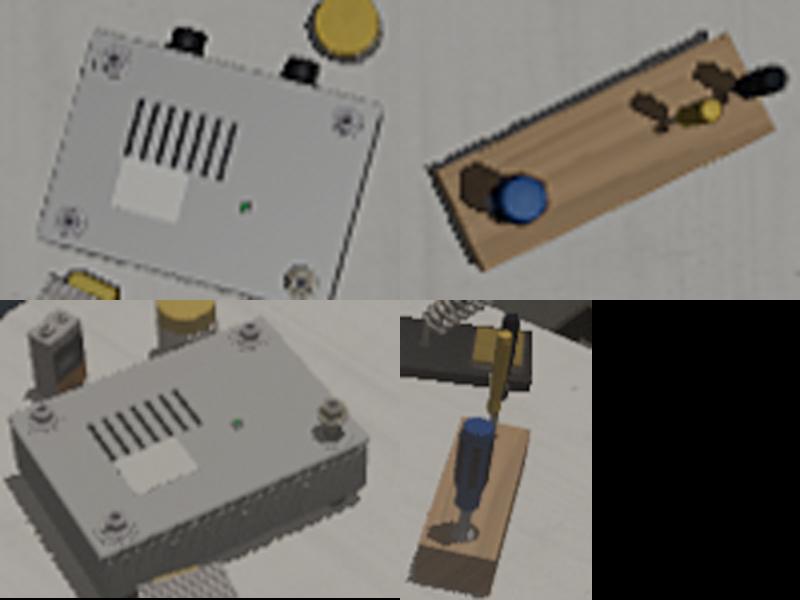

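```bash
python3 - <<'E'
from h import *
np.set_printoptions(precision=4,suppress=True)
S=np.load("pics/scene0.npz");T=np.load("pics/top0.npz")
top=np.array([(238.5,205.5),(296.75,220.5),(227.25,245.25),(285,260.5)])
W=onz("top",top,[.053,.053,.053,.066][0]);W[3]=onz("top",top[3:],.066)[0];print(W)
mod=np.array([[42,60],[42,-60],[-42,60],[-42,-60]])/1000
c=mod[:3]-mod[:3].mean(0);w=W[:3,:2]-W[:3,:2].mean(0)
yaw=np.arctan2((c[:,0]*w[:,1]-c[:,1]*w[:,0]).sum(),(c*w).sum());R=np.array([[np.cos(yaw),-np.sin(yaw)],[np.sin(yaw),np.cos(yaw)]])
org=W[:3,:2].mean(0)-R@mod[:3].mean(0);print("enc",org,yaw,np.degrees(yaw),"fit",mod@R.T+org)
print("tri screw",tri((307.9,280.1),(285,260.5)))
hsv=cv2.cvtColor(T["im"],cv2.COLOR_RGB2HSV)
def blob(im,lo,hi,x0,y0,x1,y1):
    h=cv2.cvtColor(im,cv2.COLOR_RGB2HSV);m=cv2.inRange(h,lo,hi);k=np.zeros_like(m);k[y0:y1,x0:x1]=m[y0:y1,x0:x1];return k
m=blob(T["im"],(100,110,50),(125,255,255),360,255,400,290)
cs=max(cv2.findContours(m,cv2.RETR_EXTERNAL,cv2.CHAIN_APPROX_NONE)[0],key=cv2.contourArea);(u,v),r=cv2.minEnclosingCircle(cs);print("handle top",u,v,r,onz("top",[(u,v)],.131),"depth",np.median(T["d"][int(v)-2:int(v)+3,int(u)-2:int(u)+3]))
ms=blob(S["im"],(100,110,50),(125,255,255),380,190,415,245);ys,xs=np.nonzero(ms);print("scene handle",xs.min(),xs.max(),ys.min(),ys.max())
print("scene est",(365+478/2.4-400/2.4,150+(428-300)/2.4),tri((365+78/2.4,150+128/2.4),(u,v)))
mw=blob(T["im"],(5,60,60),(20,200,255),350,225,450,300);mw=cv2.morphologyEx(mw,cv2.MORPH_CLOSE,np.ones((9,9)));cs=max(cv2.findContours(mw,cv2.RETR_EXTERNAL,cv2.CHAIN_APPROX_NONE)[0],key=cv2.contourArea)
q=cv2.boxPoints(cv2.minAreaRect(cs));P=onz("top",q,.036);print("stand",P,[np.linalg.norm(P[i]-P[i-1]) for i in range(4)],P.mean(0))
for n,uv in (("jar",(297,196)),("bat",(264,181)),("trafo",(229,271))):print(n,onz("top",[uv],.04))
E
```

```text
[[ 0.6165  0.0094  0.053 ]
 [ 0.5837 -0.1062  0.053 ]
 [ 0.5377  0.0329  0.053 ]
 [ 0.5045 -0.0819  0.066 ]]
enc [ 0.5602 -0.0365] -0.2857651558751664 -16.373137363545133 fit [[ 0.6175  0.0092]
 [ 0.5836 -0.1059]
 [ 0.5369  0.0329]
 [ 0.503  -0.0823]]
tri screw (array([ 0.5055, -0.0811,  0.0623]), np.float64(0.0021358285305557723))
handle top 380.5 274.5 5.700977325439453 [[ 0.4722 -0.2608  0.131 ]] depth 1.123762
scene handle 392 403 199 205
scene est (397.50000000000006, 203.33333333333334) (array([ 0.4727, -0.2608,  0.1274]), np.float64(0.0012560362997778999))
stand [[ 0.4888 -0.2263  0.036 ]
 [ 0.5556 -0.3772  0.036 ]
 [ 0.5036 -0.4002  0.036 ]
 [ 0.4375 -0.2492  0.036 ]] [np.float64(0.056246357923172216), np.float64(0.1650300022935975), np.float64(0.056833392372368265), np.float64(0.1648338594495949)] [ 0.4964 -0.3132  0.036 ]
jar [[ 0.6346 -0.1073  0.04  ]]
bat [[ 0.6668 -0.0413  0.04  ]]
trafo [[0.4868 0.0319 0.04  ]]
```

Both estimates agree: the proud screw is at about (0.504,-0.082), and the driver at (0.472,-0.261) matches the hole position from the stand. I'll centre the driver with two perpendicular gentle closes, back off, and use its known position to find the camera bias.

```bash
cat >> h.py <<'E'
D0=np.array([.4725,-.2605])
def rpy(xy,q6): return [np.pi,0,np.arctan2(xy[1],xy[0])+np.pi/2-q6]
def st(m=""):
    o=observe(); print(m,round(o["time_s"],2),"p",np.round(o["eef_pos"],4),"rot",np.round(o["tcp_rot"],3),"F",np.round(o["ft_force"],1),"T",np.round(o["torque"],2),"op",round(o["opening"],4),"g",round(float(o["grasp_force"]),1),"q6",round(o["q"][5],2)); return o
E
python3 - <<'E'
from h import *
np.set_printoptions(precision=4,suppress=True)
r1=rpy(D0,.17);r2=rpy(D0,-1.4)
movep([*D0,.22],r1);st("above")
move_l([*D0,.083],feed=.12);st("down")
gripper_to(.02,20);o=st("grip1")
gripper_to(.05);st("open")
move_l([*D0,.083],rotation=r2);st("rot")
gripper_to(.02,20);st("grip2")
gripper_to(.085);st("open")
move_l([*D0,.2],feed=.2);movep([.45,-.02,.25],rpy([.45,-.02],-1.4))
st("away")
for n in("scene","top"):
    im,d=get_image(n); np.savez(f"pics/{n}1.npz",im=im,d=d); cv2.imwrite(f"pics/{n}1.png",im[:,:,::-1])
T=np.load("pics/top1.npz")["im"]
m=cv2.inRange(cv2.cvtColor(T,cv2.COLOR_RGB2HSV),(100,110,50),(125,255,255))[255:290,360:400]
c=max(cv2.findContours(m,cv2.RETR_EXTERNAL,cv2.CHAIN_APPROX_NONE)[0],key=cv2.contourArea);M=cv2.moments(c);(u,v),r=cv2.minEnclosingCircle(c)
print("handle",u+360,v+255,r,onz("top",[(u+360,v+255)],.131),"centroid",onz("top",[(M["m10"]/M["m00"]+360,M["m01"]/M["m00"]+255)],.131))
E
```

```text
above 3.29 p [ 0.4728 -0.2599  0.22  ] rot [-3.142 -0.     0.898] F [0.  0.6 0.2] T [0.02 0.02 0.03] op 0.0854 g 0.0 q6 0.02
down 4.58 p [ 0.4732 -0.261   0.084 ] rot [ 3.14  -0.     0.897] F [-0.5  1.   0.2] T [ 0.03  0.03 -0.02] op 0.0855 g 0.0 q6 0.02
grip1 5.17 p [ 0.4726 -0.2606  0.0833] rot [ 3.141 -0.     0.897] F [-0.7  0.2  1. ] T [ 0.04  0.05 -0.06] op 0.0235 g 21.0 q6 0.02
open 5.54 p [ 0.4724 -0.2605  0.0829] rot [-3.141  0.     0.897] F [-0.9 -0.3 -0.1] T [-0.01  0.02  0.05] op 0.0501 g 0.0 q6 0.02
rot 7.26 p [ 0.4725 -0.2605  0.083 ] rot [-3.142 -0.     2.466] F [ 0.   0.7 -0.6] T [-0.04  0.05 -0.05] op 0.0504 g 0.0 q6 -1.55
grip2 7.6 p [ 0.4726 -0.2606  0.0831] rot [3.142 0.    2.467] F [-0.3 -0.9  0.3] T [-0.  0.  0.] op 0.0231 g 20.1 q6 -1.55
open 8.22 p [ 0.4725 -0.2605  0.083 ] rot [ 3.142 -0.     2.467] F [-0.5  0.4 -0.1] T [ 0.04 -0.01 -0.03] op 0.0849 g 0.0 q6 -1.55
away 9.93 p [ 0.4499 -0.0206  0.2492] rot [-3.141 -0.001  2.925] F [ 0.4 -0.5  0. ] T [-0.01 -0.01 -0.  ] op 0.0852 g 0.0 q6 -1.58
handle 380.2790699005127 274.2906970977783 5.754738807678223 [[ 0.4726 -0.2604  0.131 ]] centroid [[ 0.4728 -0.2602  0.131 ]]
```

```bash
python3 - <<'E'
from h import *
np.set_printoptions(precision=4,suppress=True)
T=np.load("pics/top0.npz");S=np.load("pics/scene0.npz")
im=T["im"];d=T["d"]
# lid from depth: points with height 0.042..0.05
c=get_calibration("top");W=c["world_from_camera"]
v,u=np.mgrid[185:285,205:320];uv=np.c_[u.ravel(),v.ravel()].astype(float)
o,r=ray("top",uv);P=(o+r*d[185:285,205:320].reshape(-1,1));z=P[:,2].reshape(u.shape)
print("lid z",np.median(z[(z>.03)&(z<.056)]))
m=((z>.034)&(z<.058)).astype(np.uint8)
m=cv2.morphologyEx(m,cv2.MORPH_OPEN,np.ones((15,15)))
cs=max(cv2.findContours(m,cv2.RETR_EXTERNAL,cv2.CHAIN_APPROX_NONE)[0],key=cv2.contourArea)
rc=cv2.minAreaRect(cs);B=onz("top",cv2.boxPoints(rc)+[205,185],.046);print(B,[np.linalg.norm(B[i]-B[i-1]) for i in range(4)]);cen=B.mean(0)[:2]
e=max((B[1]-B[0],B[2]-B[1]),key=np.linalg.norm);e=e*np.sign(e[1]);yaw=-np.arctan2(e[0],e[1])
R=np.array([[np.cos(yaw),-np.sin(yaw)],[np.sin(yaw),np.cos(yaw)]]);print(cen,np.degrees(yaw),"pilot",cen+R@[-.042,-.06])
# colour masks of proud screw
for n,I,(x0,y0,x1,y1) in (("top",im,(274,250,296,271)),("scene",S["im"],(298,272,318,296))):
    h=cv2.cvtColor(I,cv2.COLOR_RGB2HSV)[y0:y1,x0:x1]
    m=((h[...,1]>45)&(h[...,2]>60)&(h[...,0]<40));ys,xs=np.nonzero(m);print(n,m.sum(),xs.mean()+x0,ys.mean()+y0,xs.min()+x0,xs.max()+x0,ys.min()+y0,ys.max()+y0)
    if n=="top":print(onz("top",[(xs.mean()+x0,ys.mean()+y0)],.062))
def cr(I,a,b,w):return cv2.resize(I[b-w:b+w,a-w:a+w,::-1],(390,390),interpolation=cv2.INTER_NEAREST)
o=np.hstack([cr(im,285,260,13),cr(S["im"],308,281,13)])
cv2.imwrite("pics/sc.png",o)
E
```

```text
lid z 0.045769753269062186
[[ 0.6191  0.0355  0.046 ]
 [ 0.6155 -0.1091  0.046 ]
 [ 0.5096 -0.1069  0.046 ]
 [ 0.5127  0.0367  0.046 ]] [np.float64(0.10640219927068909), np.float64(0.14467332304995192), np.float64(0.10597048087970594), np.float64(0.14369214344447612)]
[ 0.5642 -0.0359] -1.4101263131396122 pilot [ 0.5208 -0.0949]<stdin>:19: RuntimeWarning: Mean of empty slice.
  ret = ret.dtype.type(ret / rcount)
Traceback (most recent call last):
ValueError: zero-size array to reduction operation minimum which has no identity
```

```bash
cat > m.py <<'E'
from h import *
np.set_printoptions(precision=4,suppress=True)
T=np.load("pics/top0.npz");S=np.load("pics/scene0.npz")
im=T["im"];d=T["d"]
v,u=np.mgrid[185:285,205:320];uv=np.c_[u.ravel(),v.ravel()].astype(float)
o,r=ray("top",uv);P=(o+r*d[185:285,205:320].reshape(-1,1));z=P[:,2].reshape(u.shape)
m=((z>.04)&(z<.07)).astype(np.uint8)
m=cv2.morphologyEx(m,cv2.MORPH_OPEN,cv2.getStructuringElement(cv2.MORPH_ELLIPSE,(9,9)))
n,l,s,_=cv2.connectedComponentsWithStats(m);k=1+np.argmax(s[1:,4]);l=(l==k).astype(np.uint8)
cs=cv2.findContours(l,cv2.RETR_EXTERNAL,cv2.CHAIN_APPROX_NONE)[0][0]
# rectify contour to the lid plane, then fit rectangle there
C=onz("top",cs.reshape(-1,2)+np.array([205.,185.]),.046)[:,:2]
rc=cv2.minAreaRect((C*1000).astype(np.float32));print("lid rect",rc)
cen=np.array(rc[0])/1000;B=cv2.boxPoints(rc)/1000
e=max((B[1]-B[0],B[2]-B[1]),key=np.linalg.norm);e=e*np.sign(e[1]);yaw=-np.arctan2(e[0],e[1])
R=np.array([[np.cos(yaw),-np.sin(yaw)],[np.sin(yaw),np.cos(yaw)]]);print(cen,np.degrees(yaw),"pilot",cen+R@[-.042,-.06])
ce=onz("top",[np.argwhere(l).mean(0)[::-1]+[205,185]],.046)[0,:2];print("centroid",ce,"pilot",ce+R@[-.042,-.06])
def cr(I,a,b,w):return cv2.resize(I[b-w:b+w,a-w:a+w,::-1],(390,390),interpolation=cv2.INTER_NEAREST)
cv2.imwrite("pics/sc.png",np.hstack([cr(im,285,260,13),cr(S["im"],308,281,13)]))
for n,I,(x0,y0,x1,y1) in (("top",im,(276,252,294,269)),("scene",S["im"],(298,272,318,290))):
    L=I[y0:y1,x0:x1].astype(int);q=L[...,0]-L[...,2];m=q>18;ys,xs=np.nonzero(m);print(n,m.sum(),xs.mean()+x0,ys.mean()+y0,xs.min()+x0,xs.max()+x0,ys.min()+y0,ys.max()+y0)
    if n=="top":print(onz("top",[(xs.mean()+x0,ys.mean()+y0)],.062))
E
python3 m.py
```

```text
lid rect ((562.8246459960938, -35.63499450683594), (150.42864990234375, 109.86149597167969), 73.73509216308594)
[ 0.5628 -0.0356] -16.264915 pilot [ 0.5057 -0.0815]
centroid [ 0.5627 -0.0351] pilot [ 0.5056 -0.081 ]m.py:21: RuntimeWarning: Mean of empty slice.
  L=I[y0:y1,x0:x1].astype(int);q=L[...,0]-L[...,2];m=q>18;ys,xs=np.nonzero(m);print(n,m.sum(),xs.mean()+x0,ys.mean()+y0,xs.min()+x0,xs.max()+x0,ys.min()+y0,ys.max()+y0)
  ret = ret.dtype.type(ret / rcount)
Traceback (most recent call last):
  File "m.py", line 21, in <module>
    L=I[y0:y1,x0:x1].astype(int);q=L[...,0]-L[...,2];m=q>18;ys,xs=np.nonzero(m);print(n,m.sum(),xs.mean()+x0,ys.mean()+y0,xs.min()+x0,xs.max()+x0,ys.min()+y0,ys.max()+y0)
                                                                                                                          ~~~~~~^^
ValueError: zero-size array to reduction operation minimum which has no identity
```

View pics/sc.png

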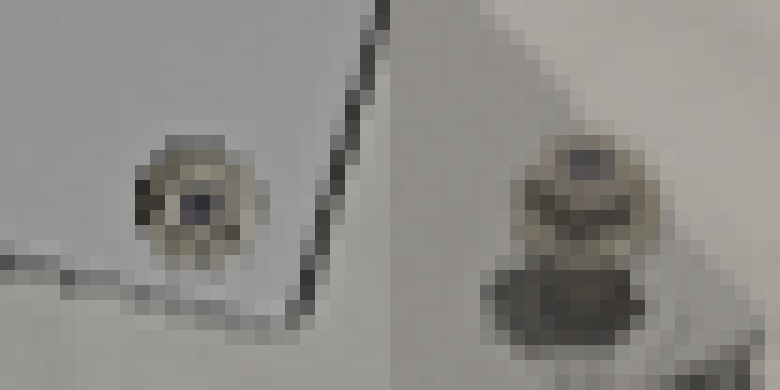

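Each crop cell is 1 px. The recess in the head is at about (284.9,260.3) in top and (308,278.5) in scene. The lid rectangle fits at 150.4 x 109.9 mm and puts the pilot hole at (0.5057,-0.0813), which agrees with the head. Next: grasp firmly, lift, and hover over the screw.

```bash
python3 - <<'E'
from h import *
np.set_printoptions(precision=4,suppress=True)
print(tri((308,278.5),(284.9,260.3)),onz("top",[(284.9,260.3)],.066),onz("scene",[(308,278.5)],.066))
S=np.array([.5053,-.0815])
movep([*D0,.2],rpy(D0,-1.4))
move_l([*D0,.083],feed=.15);gripper_to(.02,100);st("grip")
move_l([*D0,.19],feed=.15);st("lift")
movep([*S,.19],rpy(S,-1.4));move_l([*S,.147],feed=.1);hold(.2);st("hover")
im,d=get_image("scene");np.savez("pics/s2.npz",im=im,d=d)
cv2.imwrite("pics/s2.png",cv2.resize(im[200:300,250:370,::-1],None,fx=6,fy=6,interpolation=cv2.INTER_NEAREST))
for z,l in((.08,"mouth"),(.098,"sock top"),(.066,"head")):print(l,proj("scene",[*S,z]))
E
```

```text
(array([ 0.5056, -0.0812,  0.0656]), np.float64(0.0017838073494699)) [[ 0.5049 -0.0817  0.066 ]] [[ 0.506  -0.0803  0.066 ]]
grip 12.56 p [ 0.4729 -0.2608  0.0836] rot [-3.142  0.001  2.467] F [0.1 1.  4. ] T [ 0.01  0.11 -0.08] op 0.0211 g 69.6 q6 -1.55
lift 13.43 p [ 0.4718 -0.26    0.1886] rot [-3.142 -0.002  2.467] F [ 1.3  0.8 -1.4] T [ 0.02  0.   -0.01] op 0.0215 g 69.4 q6 -1.55
hover 14.97 p [ 0.506  -0.0818  0.1479] rot [3.142 0.002 2.811] F [-0.1  0.2 -0.3] T [-0.04  0.05  0.03] op 0.0215 g 69.4 q6 -1.55
mouth [[308.9726 271.7054]]
sock top [[309.1014 262.9625]]
head [[308.8749 278.3331]]
```

View pics/s2.png

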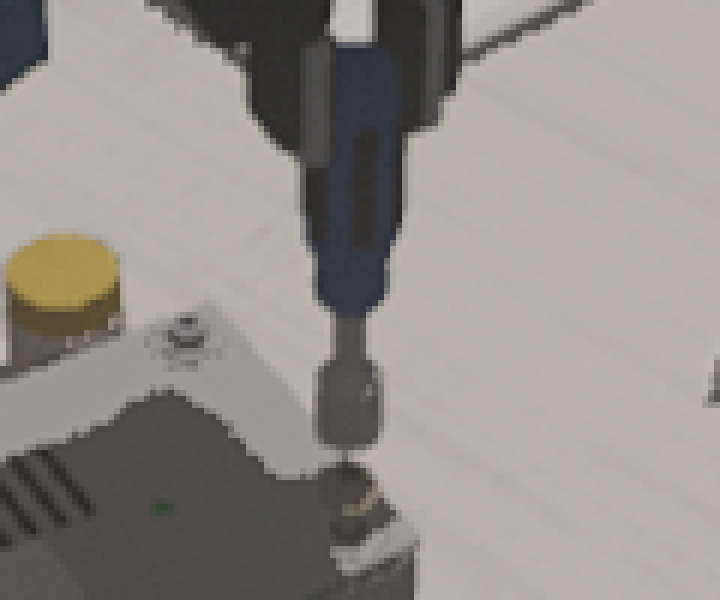

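The socket is centred at u≈307.7 and the screw head was at u≈307.9, so sideways they agree to about 0.3 mm. The driver hangs upright. Next: descend gently until contact.

```bash
cat >> h.py <<'E'
S=np.array([.5051,-.0813])
def avg(k=5):
    o=[]
    for _ in range(k): o.append(observe()); hold(.02)
    return np.mean([x["eef_pos"] for x in o],0),np.mean([x["ft_force"] for x in o],0),np.mean([x["torque"] for x in o],0),o[-1]["q"][5],o[-1]["time_s"]
def pr(m,a): print(m,"p",np.round(a[0],4),"F",np.round(a[1],1),"T",np.round(a[2],2),"q6 %.2f t %.2f"%a[3:])
E
python3 - <<'E'
from h import *
move_l([*S,.138],feed=.05);pr("pre",avg())
print(move_l([*S,.126],feed=.01,max_force=6));pr("contact",avg())
E
```

```text
pre p [ 0.5048 -0.0811  0.1375] F [-0.3  0.1 -1.2] T [-0.04  0.01 -0.  ] q6 -1.55 t 15.42
True
contact p [ 0.5057 -0.0813  0.1276] F [-0.2  0.6  4.6] T [ 0.09  0.05 -0.02] q6 -1.55 t 16.52
```

```bash
python3 - <<'E'
from h import *
im,d=get_image("scene")
cv2.imwrite("pics/s3.png",cv2.resize(im[235:300,270:350,::-1],None,fx=8,fy=8,interpolation=cv2.INTER_NEAREST))
E
```

```text
(no output)
```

View pics/s3.png

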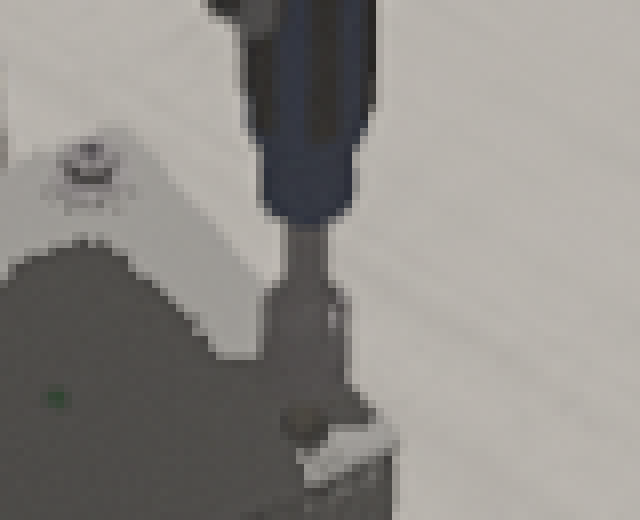

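The socket is seated over the head, right on the flange, and the z of 0.1276 matches the expected 0.1275. Next: ramp the push up to about 19 N and turn clockwise with force feedback.

```bash
cat >> h.py <<'E'
def press(z,target,r,tol=1.2,n=25):
    for i in range(n):
        a=avg(3);f=a[1][2]
        if f>28: z+=.001; move_l([*S,z],rotation=r); continue
        if abs(f-target)<tol: break
        z-=np.clip((target-f)/30,-.3,.3)*1e-3; move_l([*S,z],feed=.02,rotation=r)
    return z
E
python3 - <<'E'
from h import *
r=rpy(S,-1.4); p=avg()[0]
z=press(p[2],18.5,r);pr("pressed cmd %.4f"%z,avg(10))
# turn 0.9 rad in steps
y0=r[2]
for k in range(1,7):
    r[2]=y0-.15*k; move_l([*S,z-.00006],feed=.02,rotation=r); z-=.00006
    a=avg(3); pr("%d z %.5f"%(k,z),a); z-=np.clip((18.5-a[1][2])/30,-.25,.25)*1e-3
E
```

```text
pressed cmd 0.1231 p [ 0.5076 -0.082   0.1264] F [-0.7  0.8 17.1] T [ 0.22  0.29 -0.01] q6 -1.55 t 24.32
1 z 0.12306 p [ 0.5075 -0.0822  0.1263] F [-1.2  0.4 16.9] T [0.07 0.34 0.03] q6 -1.40 t 24.68
2 z 0.12295 p [ 0.5075 -0.0823  0.1262] F [-1.3 -0.5 17.5] T [0.   0.41 0.02] q6 -1.25 t 25.02
3 z 0.12286 p [ 0.5074 -0.0824  0.1262] F [-1.6 -0.  17.8] T [-0.02  0.48  0.01] q6 -1.10 t 25.38
4 z 0.12277 p [ 0.5073 -0.0824  0.1261] F [-1.7 -0.9 18. ] T [-0.06  0.57  0.  ] q6 -0.95 t 25.73
5 z 0.12269 p [ 0.5072 -0.0824  0.126 ] F [-1.6 -0.2 18. ] T [0.02 0.67 0.03] q6 -0.80 t 26.07
6 z 0.12262 p [ 0.5072 -0.0823  0.1259] F [-2.7 -0.5 19. ] T [-0.03  0.75  0.01] q6 -0.65 t 26.43
```

```bash
python3 - <<'E'
from h import *
R=[observe()["tcp_rot"] for _ in range(1)]
o=observe();print(np.round(o["tcp_rot"],4), rpy(S,-1.4)[2]-.9)
C=cv2.Rodrigues(np.eye(3))
from scipy.spatial.transform import Rotation as Ro
print("tool z",[np.round(Ro.from_euler("xyz",observe()["tcp_rot"]).as_matrix()[:,2],4) or 0 for _ in range(1)] if 0 else np.round(Ro.from_euler("xyz",o["tcp_rot"]).as_matrix()[:,2],4))
im,d=get_image("scene")
cv2.imwrite("pics/s4.png",cv2.resize(im[200:300,260:360,::-1],None,fx=6,fy=6,interpolation=cv2.INTER_NEAREST))
E
```

```text
[3.1381 0.0037 1.9113] 1.9112068967145244
tool z [ 0.0046 -0.0023 -1.    ]
```

View pics/s4.png

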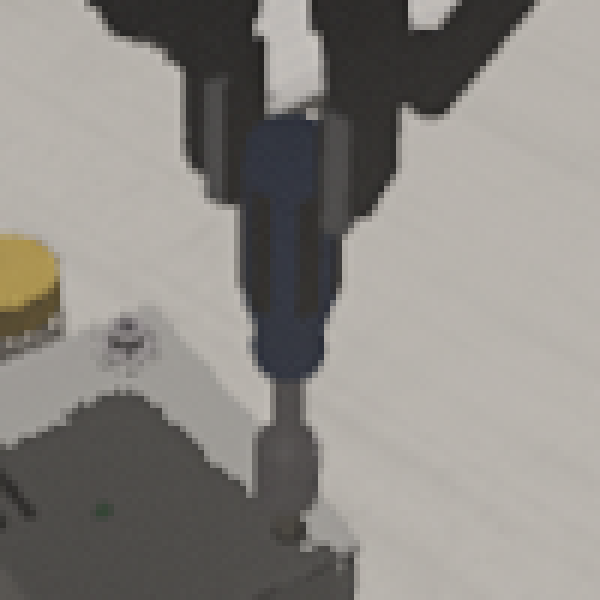

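Tool tilt is only 0.3°, but arm compliance has shifted the TCP by about (+2,-1) mm. I'll correct that in closed loop while continuing to turn.

```bash
cat >> h.py <<'E'
def loop(c,yaw0,dyaw,n,target=18.5,feed=.02,Sx=np.array([.5053,-.0814]),every=3):
    c=np.array(c,float);yaw=yaw0
    for k in range(n):
        yaw-=dyaw; c[2]-=.0025*dyaw/(2*np.pi)
        move_l(c,feed=feed,rotation=[np.pi,0,yaw]); a=avg(3)
        if k%every==0 or k==n-1: pr("%d c %s"%(k,np.round(c,4)),a)
        if a[1][2]>26: print("HIGH"); c[2]+=.0015; continue
        c[:2]+=np.clip(.4*(Sx-a[0][:2]),-5e-4,5e-4); c[2]-=np.clip((target-a[1][2])/10,-.4,.4)*1e-3
    return c,yaw
E
python3 - <<'E'
from h import *
y=rpy(S,-1.4)[2]-.9
c,y=loop([*S,.1226],y,.12,10)
pr("end",avg(10));print(c.tolist(),y,observe()["tcp_rot"])
E
```

```text
0 c [ 0.5051 -0.0813  0.1226] p [ 0.5071 -0.0823  0.1259] F [-2.3  0.4 19.1] T [0.03 0.78 0.01] q6 -0.53 t 26.79
3 c [ 0.5036 -0.0806  0.1225] p [ 0.5061 -0.0815  0.1258] F [-1.4  0.5 17.6] T [0.1  0.39 0.03] q6 -0.17 t 27.74
6 c [ 0.5029 -0.0805  0.1222] p [ 0.5057 -0.0815  0.1257] F [-0.6  0.4 18. ] T [0.13 0.21 0.01] q6 0.19 t 28.69
9 c [ 0.5025 -0.0805  0.122 ] p [ 0.5055 -0.0814  0.1256] F [-0.2  0.1 18.5] T [ 0.12  0.13 -0.  ] q6 0.55 t 29.64
end p [ 0.5055 -0.0814  0.1256] F [-0.6  0.1 18.2] T [0.11 0.14 0.02] q6 0.55 t 29.81
[0.5024521577073603, -0.08044572943617817, 0.12197116578308234] 0.7112068967145236 [ 3.13557948 -0.00362432  0.71125483]
```

```bash
python3 - <<'E'
from h import *
c,y=loop([.5024,-.0804,.1219],.7112,.12,16,target=18.8)
pr("end",avg(10));print(c.tolist(),y,observe()["tcp_rot"])
E
```

```text
0 c [ 0.5024 -0.0804  0.1219] p [ 0.5054 -0.0814  0.1256] F [-0.4  1.  18. ] T [0.07 0.11 0.  ] q6 0.67 t 30.12
3 c [ 0.5023 -0.0804  0.1216] p [ 0.5054 -0.0814  0.1254] F [-0.2  0.5 18.4] T [0.06 0.09 0.04] q6 1.03 t 31.07
6 c [ 0.5022 -0.0803  0.1214] p [ 0.5054 -0.0815  0.1252] F [-0.1  0.1 18.9] T [-0.01  0.09  0.05] q6 1.39 t 32.02
9 c [ 0.5021 -0.0802  0.1212] p [ 0.5053 -0.0815  0.1251] F [-0.7  0.2 19.1] T [-0.05  0.15  0.02] q6 1.75 t 32.98
12 c [ 0.5022 -0.0801  0.1211] p [ 0.5052 -0.0814  0.1249] F [-1.  -0.2 19. ] T [-0.07  0.25  0.03] q6 2.11 t 33.92
15 c [ 0.5023 -0.0801  0.121 ] p [ 0.5052 -0.0814  0.1248] F [-0.7 -0.3 18.6] T [-0.07  0.36  0.05] q6 2.47 t 34.88
end p [ 0.5052 -0.0814  0.1248] F [-1.  -0.2 18.8] T [-0.07  0.34  0.02] q6 2.47 t 35.04
[0.5023773856006356, -0.08016223606363485, 0.1209947924265682] -1.2088 [-3.13656249 -0.00475374 -1.20870134]
```

The advance matches 2.5 mm/turn: 0.76 mm over 1.92 rad, about 1.6 mm in total. Next: unload, release, wind back, regrip and finish.

```bash
python3 - <<'E'
from h import *
c=np.array([.5024,-.0802,.1210]);y=-1.2088
T0=np.array([.5053,-.0814])
f0=avg()[1][2]
for k in range(8):
    a=avg(3)
    if a[1][2]<2.5: break
    s=np.clip((a[1][2]-1)/7,0,2)*1e-3; c[2]+=s; c[:2]+=np.clip(.6*(T0-a[0][:2]),-1e-3,1e-3)
    move_l(c,feed=.02,rotation=[np.pi,0,y])
pr("unloaded c %s"%np.round(c,4),avg())
gripper_to(.05);pr("open",avg())
z=.1255
for d in(1.635,1.635):
    y+=d; move_l([*T0,z],rotation=[np.pi,0,y])
pr("back",avg())
im,_=get_image("scene");cv2.imwrite("pics/s5.png",cv2.resize(im[200:300,260:360,::-1],None,fx=6,fy=6,interpolation=cv2.INTER_NEAREST))
print("yaw",y)
E
```

```text
unloaded c [ 0.5049 -0.0812  0.1268] p [ 0.5046 -0.0812  0.1264] F [0.7 0.1 1.6] T [-0.02 -0.07  0.01] q6 2.47 t 36.76
open p [ 0.5047 -0.0812  0.1266] F [-0.   0.2 -0. ] T [ 0.01 -0.02  0.01] q6 2.47 t 37.23
back p [ 0.5053 -0.0814  0.1255] F [ 0.3  0.3 -0. ] T [ 0.    0.   -0.02] q6 -0.80 t 40.88
yaw 2.0612
```

View pics/s5.png

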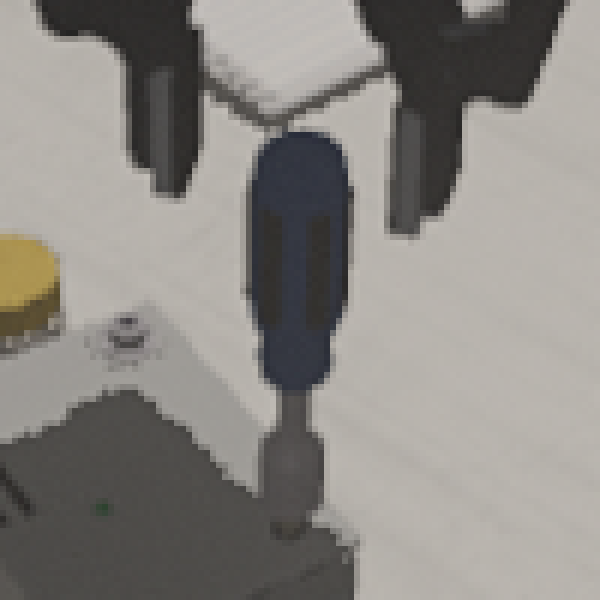

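The driver stands well seated on the flange, between the open fingers. Next: regrip, press and turn the rest.

```bash
python3 - <<'E'
from h import *
gripper_to(.02,100);pr("grip",avg());y=2.0612
c=np.array([.5053,-.0814,.1255]);T0=c[:2].copy()
for k in range(14):
    a=avg(3);e=18.5-a[1][2]
    if abs(e)<1: break
    s=np.clip(e/7,-1,1)*1e-3; c[2]-=s; c[:2]+=np.clip(.6*(T0-a[0][:2]),-1e-3,1e-3)
    move_l(c,feed=.03,rotation=[np.pi,0,y])
pr("pressed c %s"%np.round(c,4),avg(8))
if avg(3)[1][2]>15:
    c,y=loop(c,y,.1225,20,target=18.8,every=3)
pr("end",avg(10));print(c.tolist(),y,observe()["tcp_rot"])
E
```

```text
grip p [ 0.5054 -0.0815  0.1257] F [0.1 0.1 1.7] T [-0.06  0.1  -0.02] q6 -0.80 t 41.38
pressed c [ 0.5025 -0.0804  0.1202] p [ 0.5056 -0.0815  0.1241] F [-1.5 -0.1 18.2] T [ 0.01  0.4  -0.  ] q6 -0.80 t 43.97
0 c [ 0.5025 -0.0804  0.1201] p [ 0.5056 -0.0814  0.1241] F [-1.6 -0.1 18.6] T [0.03 0.47 0.  ] q6 -0.68 t 44.34
3 c [ 0.5023 -0.0804  0.1199] p [ 0.5054 -0.0813  0.124 ] F [-2.   0.6 18.6] T [ 0.11  0.45 -0.03] q6 -0.31 t 45.32
6 c [ 0.5022 -0.0805  0.1197] p [ 0.5053 -0.0813  0.1238] F [-2.   0.6 18. ] T [0.21 0.39 0.02] q6 0.05 t 46.29
9 c [ 0.5021 -0.0806  0.1195] p [ 0.5054 -0.0813  0.1237] F [-1.   0.8 18.6] T [0.29 0.29 0.02] q6 0.42 t 47.27
12 c [ 0.5019 -0.0806  0.1193] p [ 0.5054 -0.0814  0.1235] F [-0.7  0.9 18.4] T [0.27 0.19 0.01] q6 0.79 t 48.24
15 c [ 0.5017 -0.0805  0.119 ] p [ 0.5054 -0.0815  0.1234] F [-0.6  0.8 18.6] T [0.2  0.1  0.04] q6 1.16 t 49.22
18 c [ 0.5016 -0.0804  0.1188] p [ 0.5054 -0.0815  0.1232] F [-0.3  0.4 18.4] T [0.05 0.09 0.01] q6 1.52 t 50.19
19 c [ 0.5016 -0.0804  0.1187] p [ 0.5054 -0.0815  0.1231] F [-0.5  0.2 18.3] T [0.   0.06 0.06] q6 1.65 t 50.52
end p [ 0.5054 -0.0815  0.1231] F [-0.4  0.4 18.8] T [0.01 0.09 0.01] q6 1.65 t 50.68
[0.5015307100301502, -0.08029783902777006, 0.11861309535405701] -0.3888000000000007 [-3.14082759 -0.00903165 -0.38874171]
```

The second part advanced 1.0 mm, so the total is about 2.5 mm, one full turn. Next: unload, let go and retreat.

```bash
python3 - <<'E'
from h import *
c=np.array([.5015,-.0803,.1187]);y=-.3888
T0=np.array([.5054,-.0815])
for k in range(8):
    a=avg(3)
    if a[1][2]<1.8: break
    s=np.clip((a[1][2]-.5)/7,0,2)*1e-3; c[2]+=s; c[:2]+=np.clip(.6*(T0-a[0][:2]),-1e-3,1e-3)
    move_l(c,feed=.02,rotation=[np.pi,0,y])
pr("unloaded c %s"%np.round(c,4),avg())
gripper_to(.085);pr("open",avg(3))
move_l([c[0],c[1],.23],feed=.12);movep([.45,-.3,.25],rpy([.45,-.3],1))
st("away")
o=[]
for n,(a,b) in(("scene",(260,200)),("top",(235,215))):
    im,d=get_image(n); o.append(cv2.resize(im[b:b+100,a:a+100,::-1],(400,400),interpolation=cv2.INTER_NEAREST))
    np.savez(f"pics/{n}9.npz",im=im)
cv2.imwrite("pics/f.png",np.hstack(o))
m=cv2.inRange(cv2.cvtColor(im,cv2.COLOR_RGB2HSV),(100,110,50),(125,255,255))[235:290,260:320]
cc=max(cv2.findContours(m,cv2.RETR_EXTERNAL,cv2.CHAIN_APPROX_NONE)[0],key=cv2.contourArea);(u,v),r=cv2.minEnclosingCircle(cc);print("handle top",u+260,v+235,r,onz("top",[(u+260,v+235)],.173))
E
```

```text
unloaded c [ 0.5052 -0.0815  0.1254] p [ 0.5049 -0.0814  0.125 ] F [-0.4  0.7  0.5] T [0.12 0.05 0.02] q6 1.65 t 52.62
open p [ 0.5052 -0.0815  0.1254] F [0.4 0.1 0.3] T [-0.04 -0.01  0.  ] q6 1.65 t 53.30
away 55.24 p [ 0.45   -0.2992  0.2492] rot [-3.14e+00  1.00e-03 -1.80e-02] F [ 0.4 -0.6  0.2] T [ 0.04 -0.06 -0.01] op 0.0848 g 0.0 q6 0.86
handle top 283.60204124450684 255.9081630706787 6.121613502502441 [[ 0.50890027 -0.08458985  0.173     ]]
```

View pics/f.png

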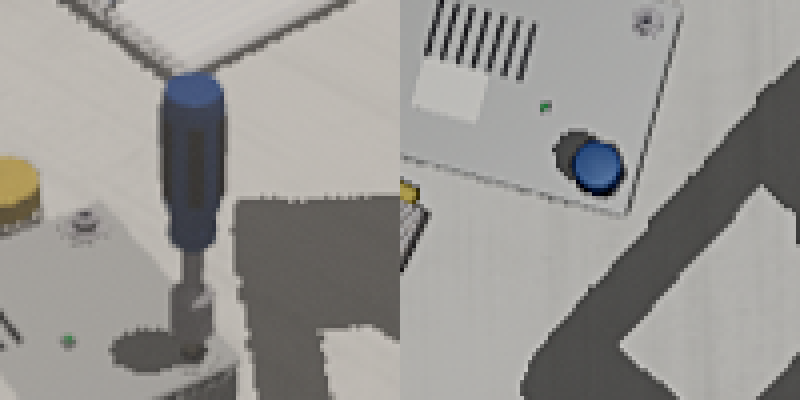

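```bash
python3 - <<'E'
from h import *
np.set_printoptions(precision=4,suppress=True)
S9=np.load("pics/scene9.npz")["im"];T9=np.load("pics/top9.npz")["im"]
S1=np.load("pics/scene1.npz")["im"];T1=np.load("pics/top1.npz")["im"]
def cap(im,b,vmin):
    x0,y0,x1,y1=b;h=cv2.cvtColor(im,cv2.COLOR_RGB2HSV)[y0:y1,x0:x1]
    m=cv2.inRange(h,(100,110,vmin),(125,255,255));c=max(cv2.findContours(m,cv2.RETR_EXTERNAL,cv2.CHAIN_APPROX_NONE)[0],key=cv2.contourArea);M=cv2.moments(c)
    return np.array([M["m10"]/M["m00"]+x0,M["m01"]/M["m00"]+y0]),cv2.boundingRect(c)
for vm in(50,90,110,130):
    for nm,s,t,bs,bt in(("stand",S1,T1,(380,190,415,245),(360,255,400,290)),("screw",S9,T9,(295,210,325,265),(260,235,320,290))):
        try:a,ra=cap(s,bs,vm);b,rb=cap(t,bt,vm);print(vm,nm,a,ra[2:],b,rb[2:],tri(a,b),onz("top",[b],.131 if nm=="stand" else .173))
        except Exception as e:print(vm,nm,e)
# scene silhouette: shaft/handle mid columns vs rows for 'screw', compare with vertical projection
for z in(.0605,.07,.1,.12,.15,.173):print(z,proj("scene",[.5054,-.0815,z]))
h=cv2.cvtColor(S9,cv2.COLOR_RGB2HSV)
for r in(225,232,240,246,250,255,275,280):print(r,S9[r,296:322].astype(int).sum(1)//3)
E
```

```text
50 stand [397.3333 202.2288] (12, 7) [380.2171 274.1667] (11, 12) (array([ 0.4732, -0.2602,  0.1297]), np.float64(0.0008672277210445537)) [[ 0.4728 -0.2602  0.131 ]]
50 screw [307.8889 221.9458] (13, 7) [283.5967 255.945 ] (12, 13) (array([ 0.5096, -0.084 ,  0.1721]), np.float64(0.0018702377066281172)) [[ 0.5088 -0.0846  0.173 ]]
90 stand [397.3333 202.2288] (12, 7) [380.6799 274.1435] (10, 11) (array([ 0.4734, -0.261 ,  0.1292]), np.float64(0.0013018510533140475)) [[ 0.4728 -0.2611  0.131 ]]
90 screw [307.8889 221.9458] (13, 7) [283.8343 255.8643] (11, 11) (array([ 0.5098, -0.0843,  0.1718]), np.float64(0.002030427401704381)) [[ 0.509 -0.085  0.173]]
110 stand [397.3111 202.0333] (12, 7) [380.691  274.2676] (10, 11) (array([ 0.4733, -0.2609,  0.1297]), np.float64(0.0015662450612824498)) [[ 0.4726 -0.2611  0.131 ]]
110 screw [307.8889 221.9458] (13, 7) [283.8386 256.0335] (11, 11) (array([ 0.5096, -0.0842,  0.1719]), np.float64(0.0022669050725323196)) [[ 0.5087 -0.085   0.173 ]]
130 stand max() iterable argument is empty
130 screw float division by zero
0.0605 [[308.7886 280.8658]]
0
[... 321 characters left out ...]

  61  53 103 175 184 182 183 184]
240 [183 183 186 165  97  51  56  64  64  65  61  58  55  55  55  65  66  68
  60  47 141 181 186 185 183 184]
246 [184 184 186 191 125  50  54  63  65  63  62  57  55  56  57  64  64  67
  57  47 138 179 185 184 185 185]
250 [183 184 185 188 159  92  54  60  64  64  62  56  53  52  57  63  65  62
  54 161 186 189 176 120  87  87]
255 [183 183 185 184 185 181 115  58  62  62  64  63  62  62  62  63  61  52
 175 187 186 190 134  90  92  94]
275 [160 160 159 160 160 164 123  84  82  84  86  87 112 142 146 137 113 151
 181 185 184 184 187 161 133 102]
280 [161 160 160 161 161 164 123  83  79  81  81  83  82  85  83  85  86 150
 180 183 183 183 183 184 189 133]
```

The top view puts the handle top about 4.5 mm off the screw axis, a lean of about 2.3°. There is time for one gentle straightening: close the fingers along the lean direction, centred on the screw axis, then let go and measure again.

```bash
python3 - <<'E'
from h import *
np.set_printoptions(precision=4,suppress=True)
B=np.array([.5052,-.0815]);r=[np.pi,0,.85]
movep([*B,.2],r);move_l([*B,.1275],feed=.12)
gripper_to(.04,20);pr("near",avg(2))
gripper_to(.02,20);pr("closed",avg(3));st()
print(move_l([*B,.1245],feed=.01,max_force=7));pr("press",avg(3))
move_l([*B,.127],feed=.03);pr("unl",avg(2))
gripper_to(.085);move_l([*B,.21],feed=.15);movep([.45,-.3,.25],rpy([.45,-.3],1));st("away")
for n in("scene","top"):
    im,d=get_image(n);np.savez(f"pics/{n}10.npz",im=im)
m=cv2.inRange(cv2.cvtColor(im,cv2.COLOR_RGB2HSV),(100,110,50),(125,255,255))[235:290,260:320]
cc=max(cv2.findContours(m,cv2.RETR_EXTERNAL,cv2.CHAIN_APPROX_NONE)[0],key=cv2.contourArea);M=cv2.moments(cc);print("top",onz("top",[(M["m10"]/M["m00"]+260,M["m01"]/M["m00"]+235)],.173))
E
```

```text
near p [ 0.5053 -0.0815  0.1276] F [-0.   0.7 -0.1] T [0.02 0.02 0.01] q6 0.41 t 57.54
closed p [ 0.5053 -0.0815  0.1276] F [ 0.5 -0.1  0.8] T [-0.02 -0.05  0.01] q6 0.41 t 57.88
 57.89 p [ 0.5053 -0.0815  0.1275] rot [ 3.141 -0.     0.85 ] F [0.5 0.4 1.1] T [-0.03 -0.03  0.02] op 0.0232 g 20.8 q6 0.41
True
press p [ 0.5062 -0.0817  0.1271] F [-0.2  0.2  5.5] T [ 0.08  0.18 -0.02] q6 0.41 t 58.19
unl p [ 0.5055 -0.0816  0.1273] F [-0.1  0.2  3.4] T [-0.01 -0.05  0.  ] q6 0.41 t 58.48
away 60.73 p [ 0.4499 -0.2989  0.2489] rot [-3.14   0.001 -0.015] F [-0.1  0.8  0.2] T [-0.02  0.02  0.  ] op 0.0851 g 0.0 q6 0.85
top [[ 0.5043 -0.081   0.173 ]]
```

```bash
python3 -c "
from plant import *
print(job_done())"
```

```text
the job is handed in; nothing more can be done
None
```

I handed the job in at about 61 s: the screw went in about 2.5 mm over one clockwise turn at about 18–20 N, and the nut driver is left standing within about 1° of upright, after I straightened a 2.3° lean following release; I did not measure the screw's own squareness separately.

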